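# Stow the spare coil formers under the latch lever

### The job

Stow every loose copper coil former on the spindle rack: pull the lock pin out of the black lever (the aluminium block has a hole to stand it in meanwhile), lift the lever out of its notch and swing it well away from the robot, and set each former upright and fully down on a spindle of its own. With all of them on, lift the lever back over the keeper, let it drop fully into the notch, and push the lock pin all the way down through the lever's eye into the keeper. Leave the other things on the ledge where they are and do not strike the glass pilot lamp.

Things in the scene. Friction and masses are not known exactly. Their poses are not given: they have to be found in the camera images.
- pivot (a point): centre of the lever's pivot at the +y end of the spindle rack, 75 mm above the ledge. The rack is a fixed green steel base plate 90 x 392 mm, 12 mm thick, lying roughly along y; its long centre line runs from the pivot through all four spindles to the keeper. The turning pivot post is 20 mm in radius at the foot and reaches 90 mm above the ledge.
- swing (a joint): level swing of the long black lever about its upright pivot, rad: 0 = over the spindles and lined up with the keeper's notch, grows as the free end swings away from the robot (toward +x), stop at 0.8. Light friction: stays where it is left.
- lever (a joint): lift of the lever about a level hinge at the pivot, rad: 0 = level (its stop, which is also its height when it lies in the notch), grows as the free end rises, at most 0.45. It falls back to 0 by its own weight (0.35 kg) unless it rests on something; about 2 N at the knob lifts it. It has to be lifted more than 0.07 to clear the keeper's cheeks.
- lever_knob (a point): centre of the white porcelain knob that stands upright on the lever's free end, 352 mm from the pivot: 29 mm thick, 42 mm tall from the lever's top face, its widest band 20 mm tall; the point is 24 mm above the lever's top face (104 mm above the ledge with the lever level). The lever is a black bar 12 mm wide, 10 mm thick, its underside 70 mm above the ledge; 298 mm from the pivot it widens to a 25 mm wide paddle with the eye.
- eye (a point): centre of the upper mouth of the 13 mm through eye in the lever's paddle, on the lever's top face, paddle 10 mm thick; moves with the lever. With the lever in the notch it stands over the keeper's hole.
- keeper (a point): keeper near the -y end of the rack: a fixed steel block 62 mm across the lever by 44 mm along it, topped by two cheeks (8 mm thick, 20 mm high, 30 mm apart) which form the notch for the lever's paddle. The point is on the notch's floor, 69 mm above the ledge, at the mouth of a 16 mm upright hole 34 mm deep; z is up. The cheeks' tops are 89 mm above the ledge.
- pin_grip (a point): lock pin, upright: middle of its black cylindrical grip, 14 mm thick and 40 mm tall. Below the grip a collar 18 mm across, 4 mm thick, then a steel stem 9 mm thick and 30 mm long with a chamfered tip. The point is 54 mm above the tip and 24 mm above the collar's underside. 0.06 kg. At the start it stands in the lever's eye and the keeper's hole, collar on the lever.
- pin_tip (a point): lower end of the lock pin's stem, on its axis; z is the axis, tip to grip.
- holder_hole (a point): mouth (centre) of the 15 mm upright hole, 34 mm deep, in the top of a fixed aluminium block 50 x 50 x 40 mm: a place to stand the lock pin meanwhile. The point is 40 mm above the ledge.
- pilot_lamp: green glass pilot lamp screwed to the ledge, 38 mm across, 42 mm tall; origin at its foot. Leave alone.
- counterweight: loose brass counterweight, 48 mm across, 44 mm tall; origin at its foot. Leave alone.
- jar: jar, 52 mm across, 70 mm tall; origin at its foot. Leave alone.
- tin: white tin, 70 x 100 x 30 mm; origin at its foot. Leave alone.
- loupe: black loupe, 38 mm across, 34 mm tall; origin at its foot. Leave alone.
- cup: steel cup, 64 mm across, 75 mm tall; origin at its foot. Leave alone.
- screwdriver: screwdriver lying flat, 170 mm long. Leave alone.
- seat1 (a point): spindle 1 of four in a row (1 next to the pivot, 52 mm apart, 80 to 236 mm from the pivot): fixed upright steel rod 12 mm thick, top 50 mm above the base plate (62 mm above the ledge), tapered at the top 7 mm. The point is on its axis 20 mm above the base plate (32 mm above the ledge), where the middle of a fully seated former comes to lie.
- seat2 (a point): spindle 2 of four in a row (1 next to the pivot, 52 mm apart, 80 to 236 mm from the pivot): fixed upright steel rod 12 mm thick, top 50 mm above the base plate (62 mm above the ledge), tapered at the top 7 mm. The point is on its axis 20 mm above the base plate (32 mm above the ledge), where the middle of a fully seated former comes to lie.
- seat3 (a point): spindle 3 of four in a row (1 next to the pivot, 52 mm apart, 80 to 236 mm from the pivot): fixed upright steel rod 12 mm thick, top 50 mm above the base plate (62 mm above the ledge), tapered at the top 7 mm. The point is on its axis 20 mm above the base plate (32 mm above the ledge), where the middle of a fully seated former comes to lie.
- seat4 (a point): spindle 4 of four in a row (1 next to the pivot, 52 mm apart, 80 to 236 mm from the pivot): fixed upright steel rod 12 mm thick, top 50 mm above the base plate (62 mm above the ledge), tapered at the top 7 mm. The point is on its axis 20 mm above the base plate (32 mm above the ledge), where the middle of a fully seated former comes to lie.
- former1_mid (a point): copper coil former (one of up to four alike; absent ones read None): upright tube 30 mm outside, 40 mm tall, through bore 16 mm, with a foot flange 44 mm across and 4 mm thick at the bottom only; about 0.16 kg. The point is on its axis, half-way up (20 mm above its underside); z is its axis. Grip the tube above the flange.
- former2_mid (a point): copper coil former (one of up to four alike; absent ones read None): upright tube 30 mm outside, 40 mm tall, through bore 16 mm, with a foot flange 44 mm across and 4 mm thick at the bottom only; about 0.16 kg. The point is on its axis, half-way up (20 mm above its underside); z is its axis. Grip the tube above the flange.
- former3_mid (a point): copper coil former (one of up to four alike; absent ones read None): upright tube 30 mm outside, 40 mm tall, through bore 16 mm, with a foot flange 44 mm across and 4 mm thick at the bottom only; about 0.16 kg. The point is on its axis, half-way up (20 mm above its underside); z is its axis. Grip the tube above the flange.
- former4_mid (a point): copper coil former (one of up to four alike; absent ones read None): upright tube 30 mm outside, 40 mm tall, through bore 16 mm, with a foot flange 44 mm across and 4 mm thick at the bottom only; about 0.16 kg. The point is on its axis, half-way up (20 mm above its underside); z is its axis. Grip the tube above the flange.
Not all that is in view belongs to the job. Leave any purple look-alike of the part that bears former3_mid alone. What is shaped like the part that bears former4_mid but purple or red is not meant.

How it is judged:
On the way, in this order (a step that is already met when the one before it is completed fails the run):
1. the lock pin is out and the lever is swung open (more than 0.5 rad) (value of joint swing above 0.5 rad and distance between pin_tip and keeper above 0.04 m), for 0.2 s.
2. every former present is fully down on a spindle while the lever is still open (value of joint swing above 0.5 rad and (distance between former1_mid and seat1 below 0.008 m or distance between former1_mid and seat2 below 0.008 m or distance between former1_mid and seat3 below 0.008 m or distance between former1_mid and seat4 below 0.008 m) and angle between each of former1_mid, former2_mid, former3_mid, former4_mid's own z axis and vertical below 0.12 rad and (distance between former2_mid and seat1 below 0.008 m or distance between former2_mid and seat2 below 0.008 m or distance between former2_mid and seat3 below 0.008 m or distance between former2_mid and seat4 below 0.008 m) and (distance between former3_mid and seat1 below 0.008 m or distance between former3_mid and seat2 below 0.008 m or distance between former3_mid and seat3 below 0.008 m or distance between former3_mid and seat4 below 0.008 m) and (distance between former4_mid and seat1 below 0.008 m or distance between former4_mid and seat2 below 0.008 m or distance between former4_mid and seat3 below 0.008 m or distance between former4_mid and seat4 below 0.008 m)), for 0.2 s.
3. the lever has dropped into the keeper's notch, pin not yet in (value of joint swing between -0.03 and 0.03 rad and value of joint lever below 0.02 rad and distance between pin_tip and keeper above 0.04 m), for 0.2 s.
4. the lock pin is through the lever's eye into the keeper (value of joint swing between -0.03 and 0.03 rad and value of joint lever below 0.02 rad and horizontal distance between pin_tip and keeper below 0.008 m and z of pin_tip in the frame of keeper below -0.015 m and angle between pin_tip's own z axis and vertical below 0.15 rad), for 0.2 s.
At the end, for the whole second after the job is handed in: each former present upright (0.12 rad), its middle within 8 mm of its seated place on a spindle; lever in the notch (swing within 0.03 rad of 0, lift under 0.02 rad); pin upright (0.15 rad), tip within 8 mm of the keeper hole axis and 15 mm or more below the notch floor, at rest (all of step 4 and (distance between former1_mid and seat1 below 0.008 m or distance between former1_mid and seat2 below 0.008 m or distance between former1_mid and seat3 below 0.008 m or distance between former1_mid and seat4 below 0.008 m) and angle between each of former1_mid, former2_mid, former3_mid, former4_mid's own z axis and vertical below 0.12 rad and (distance between former2_mid and seat1 below 0.008 m or distance between former2_mid and seat2 below 0.008 m or distance between former2_mid and seat3 below 0.008 m or distance between former2_mid and seat4 below 0.008 m) and (distance between former3_mid and seat1 below 0.008 m or distance between former3_mid and seat2 below 0.008 m or distance between former3_mid and seat3 below 0.008 m or distance between former3_mid and seat4 below 0.008 m) and (distance between former4_mid and seat1 below 0.008 m or distance between former4_mid and seat2 below 0.008 m or distance between former4_mid and seat3 below 0.008 m or distance between former4_mid and seat4 below 0.008 m) and linear speed of pin below 0.02 m/s); the robot touches nothing.
It fails at once if one of the other loose things is moved more than 40 mm (distance of any of counterweight, jar, tin, loupe, cup, screwdriver from where it was at the start of the episode above 0.04 m).
It fails at once if the glass pilot lamp is struck by the robot (over 5 N) (contact force between any of the arm, the fingers and pilot_lamp above 5 N).
Of former1, former2, former3, former4 only 2 to 4 are there at a start; the rules pass over those that are not, and their reading is None.
At some moment in a run one of former1, former2, former3, former4 may be knocked a few centimetres aside while the robot is not near it.
It also fails if it takes over 210 s, if anything falls off the work surface, if the arm or the gripper's body presses on something with over 40 N, if the wrist force passes 120 N, or if a joint passes its speed limit or range.

### The arm

A 6-joint arm with a two-finger parallel gripper is mounted at the origin on the work surface. World frame = base frame: x ahead of the robot, y to its left, z up, the work surface at z = 0. Lengths are in m, angles in rad, forces in N, time in s.
With the tool pointing down it reaches from about 0.35 to 0.975 m from the base axis. Payload 7.1 kg.
Tool frame: the origin (TCP) lies midway between the tips of the shut fingers; the grasp point (between the pads) lies 19 mm behind it; z points along the fingers, y is the line along which they close (so a half turn about z gives the same grasp; the last joint's range is limited). The gripper opens to 88 mm and grips with 3 to 60 N. Pads are 20 mm wide; open, the fingers measure 115 mm over their backs; the gripper's body (75 mm by 178 mm) begins 61 mm behind the grasp point.
Start: joints at [-1.267, 0.423, 1.63, -0, 1.089, -0.019], TCP at [0.198, -0.593, 0.223] pointing down, gripper open.
Joint ranges: [-3, 3], [-0.9, 2.11], [0.09, 2.58], [-1.31, 4.45], [0.11, 2.69], [-2.54, 2.54]. Speed limits (rad/s): [2.39, 2.39, 3.01, 3.14, 3.14, 3.14].

### API

Orientations are given as a unit quaternion [w, x, y, z].
In Python, from station import move_pose, movel, movej, command_gripper, wait, inverse_kinematics, read_camera, camera_info, MotionError, job_done, get_time, get_joint_pos, get_qvel, get_effort, get_tcp_pos, get_ee_rot, get_ft_force, get_ft_torque, get_grip_width, get_finger_force gives the robot as it stands. Calls block until the motion is done:
- move_pose(position, orientation): joint-space move of the TCP to a pose.
- movel(position, frame=None, v=0.15, until_force=None): straight line of the TCP; frame=None keeps the orientation; v is the mean speed in m/s. With until_force (N) it stops when the force on the tool has changed by that much, and returns True; else False.
- movej(angles): joint-space move.
- command_gripper(opening): opening from 0.0 (shut) to 1.0 (fully open); the grip force is fixed at half the most; returns when the fingers have stopped.
- wait(seconds).
- inverse_kinematics(position, orientation): joint angles nearest the present ones, or None.
- read_camera(name): name is "scene" or "top" or "wrist"; returns the picture (480x640x3 uint8, red, green, blue); there is no depth.
- camera_info(name): a dict with "intrinsics" (3x3 intrinsics, pixels), "T" (4x4, takes a point from camera to world coordinates); the wrist camera has in their place "tool_from_camera" (4x4, takes a point from camera to tool coordinates, whose origin is the TCP and whose axes are the flange's). Camera axes: x right, y up, looking along -z (the intrinsics and any distortion apply to the point x, -y, -z); pixel columns grow to the right and rows downward; lengths in m; the calibration is good to about 2 mm. A picture is of the moment at which its call begins: read the wrist's pose just before it. camera_info takes no time and is no camera call.
A pose or a line that the arm cannot do raises MotionError and nothing moves.
- job_done(): hands the job in; it is judged then, once.
Readings, each from a call of its own:
- get_time(): time.
- get_joint_pos(): joint angles.
- get_qvel(): joint speeds.
- get_effort(): joint torques, N m.
- get_tcp_pos(): TCP position.
- get_ee_rot(): TCP orientation.
- get_ft_force(): force on the tool from outside, world axes, zero at the start.
- get_ft_torque(): the same for the moment, N m.
- get_grip_width(): opening from 0.0 (shut) to 1.0 (fully open).
- get_finger_force(): force on a finger pad.
Only numpy, scipy, OpenCV 4.12 (cv2) and the standard library are available. Lean on these libraries where they do the work, as an engineer would, in place of code of your own. Each camera call takes 0.05 s, during which the arm holds its last target. There are 200 camera calls.

## Working session

There is one attempt and no reset: what is moved stays moved. The work goes in short steps, each a Python script; the robot and the scene stay as the last script left them, time stands still between calls to the robot, and variables do not carry over. Pictures are saved under pics/ and viewed, at most 14 in all, crops included, and the job is handed in when it is done.

```bash
mkdir -p pics; ls
python3 - <<'E'
from station import *
import cv2
for n in("scene","top"):
    im=read_camera(n); cv2.imwrite(f"pics/{n}0.png",im[...,::-1]); i=camera_info(n); print(n,i)
print(camera_info("wrist"),get_ee_rot(),get_tcp_pos(),get_time())
E
```

```text
pics
scene {'intrinsics': array([[433.40446245,   0.        , 319.25978347],
       [  0.        , 433.40446245, 239.47752027],
       [  0.        ,   0.        ,   1.        ]]), 'T': array([[ 0.18493079, -0.76172167,  0.62095145,  1.10004004],
       [ 0.98270834,  0.13740699, -0.1241114 , -0.15730786],
       [ 0.00921527,  0.63316619,  0.77396102,  0.82346662],
       [ 0.        ,  0.        ,  0.        ,  1.        ]])}
top {'intrinsics': array([[603.23402475,   0.        , 318.97558496],
       [  0.        , 603.23402475, 242.17286144],
       [  0.        ,   0.        ,   1.        ]]), 'T': array([[-0.02053619,  0.99477382, -0.1000166 ,  0.35795401],
       [-0.99977057, -0.02104205, -0.00400532, -0.0167038 ],
       [-0.00608894,  0.09991139,  0.99497771,  1.72070408],
       [ 0.        ,  0.        ,  0.        ,  1.        ]])}
{'intrinsics': array([[363.69588074,   0.        , 323.6707252 ],
       [  0.        , 363.69588074, 239.32814285],
       [  0.        ,   0.        ,   1.        ]]), 'tool_from_camera': array([[-6.57962203e-04,  9.61376443e-01,  2.75236085e-01,
         7.57830824e-02],
       [ 9.99999752e-01,  7.01681067e-04, -6.03758358e-05,
        -7.42518447e-04],
       [-2.51171856e-04,  2.75235977e-01, -9.61376666e-01,
        -1.62665103e-01],
       [ 0.00000000e+00,  0.00000000e+00,  0.00000000e+00,
         1.00000000e+00]])} [-6.94604105e-04  9.87005756e-01  1.60683374e-01 -8.94575984e-05] [ 0.19814885 -0.59223904  0.22195954] 0.1
```

View pics/scene0.png

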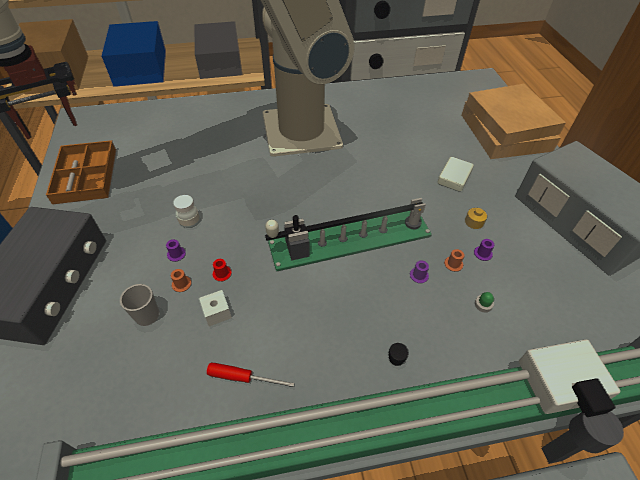

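View pics/top0.png

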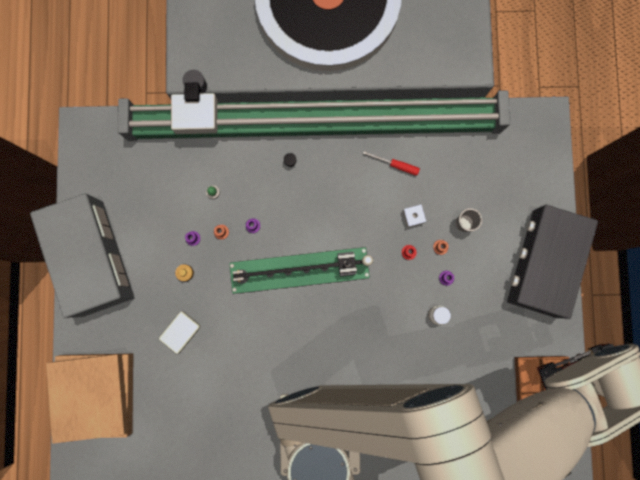

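Two copper formers are visible at top pixels (221,231) and (441,247); the others are purple or red decoys. The lever lies over the rack, with the knob at (368,260), the pin near (346,264), and the holder block at (414,215). Next I triangulate coarsely.

```bash
cat > h.py <<'E'
from station import *
import numpy as np, cv2
from scipy.spatial.transform import Rotation as R
def camT(name):
    i=camera_info(name)
    if name!="wrist": return i["intrinsics"],i["T"]
    q=get_ee_rot(); T=np.eye(4); T[:3,:3]=R.from_quat(np.r_[q[1:],q[0]]).as_matrix(); T[:3,3]=get_tcp_pos()
    return i["intrinsics"],T@i["tool_from_camera"]
def ray(KT,px):
    K,T=KT; d=np.linalg.solve(K,[px[0],px[1],1.])*[1,-1,-1]; d=T[:3,:3]@d
    return T[:3,3],d/np.linalg.norm(d)
def tri(rays):
    A=0;b=0
    for o,d in rays: P=np.eye(3)-np.outer(d,d); A=A+P; b=b+P@o
    x=np.linalg.solve(A,b); return x,[np.linalg.norm(np.cross(x-o,d)) for o,d in rays]
def onz(KT,px,z): o,d=ray(KT,px); return o+d*(z-o[2])/d[2]
def proj(KT,p):
    K,T=KT; c=T[:3,:3].T@(np.asarray(p)-T[:3,3])*[1,-1,-1]; u=K@c; return u[:2]/u[2]
def q(yaw): return [0,np.cos(yaw/2),np.sin(yaw/2),0]
def snap(fn):
    KT=camT("wrist"); im=read_camera("wrist"); cv2.imwrite(f"pics/{fn}.png",im[...,::-1]); np.savez(f"pics/{fn}.npz",K=KT[0],T=KT[1]); return KT,im
def load(fn): d=np.load(f"pics/{fn}.npz"); return d["K"],d["T"]
E
python3 - <<'E'
from h import *
np.set_printoptions(precision=4,suppress=True)
S,T=camT("scene"),camT("top")
for n,s,t in [("fA",(456,253),(221,230)),("fB",(180,274),(441,246)),("hole",(213,302),(414.5,215)),("knob",(272,227),(368,260)),("pintop",(296,216),(346,264)),("pivot",(417,202),(238,275)),("lamp",(487,298),(213,191))]:
    print(n,*tri([ray(S,s),ray(T,t)]))
E
```

```text
fA [0.5675 0.2656 0.0425] [np.float64(0.001634002523286785), np.float64(0.0016340025232868855)]
fB [ 0.5093 -0.3511  0.0349] [np.float64(0.000642692395481868), np.float64(0.0006426923954819898)]
hole [ 0.5979 -0.2802  0.0405] [np.float64(0.00039791463176403564), np.float64(0.0003979146317640538)]
knob [ 0.4697 -0.1391  0.1044] [np.float64(0.001663004999326483), np.float64(0.0016630049993265044)]
pintop [ 0.4591 -0.0815  0.1176] [np.float64(0.0006107822712847063), np.float64(0.0006107822712847279)]
pivot [0.4373 0.2106 0.0866] [np.float64(0.0004978467721709427), np.float64(0.0004978467721709354)]
lamp [0.6829 0.2921 0.0261] [np.float64(0.0032906140795968147), np.float64(0.003290614079596804)]
```

Run:
```python
from h import *
move_pose([.50,-.20,.23],q(1.66)); snap("w1")
movel([.56,-.24,.23]); snap("w2"); 
move_pose([.46,.02,.25],q(1.66)); snap("w3")
a=cv2.imread("pics/w1.png");b=cv2.imread("pics/w2.png");c=cv2.imread("pics/w3.png")
cv2.imwrite("pics/m1.png",a)
cv2.imwrite("pics/m2.png",b)
print(get_time())
```

```text
3.7667
```

View pics/w1.png

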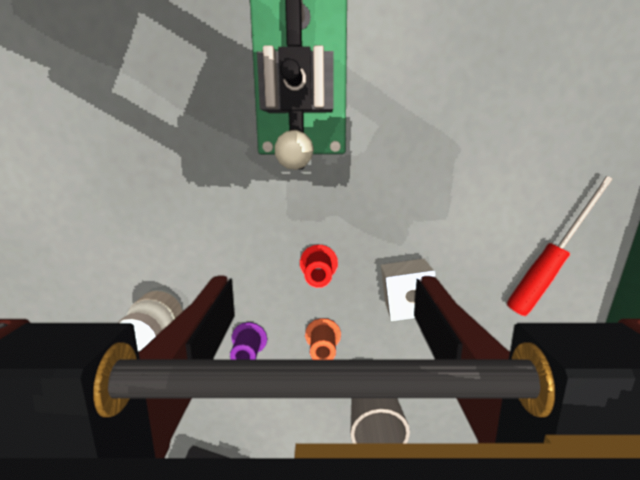

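View pics/w2.png

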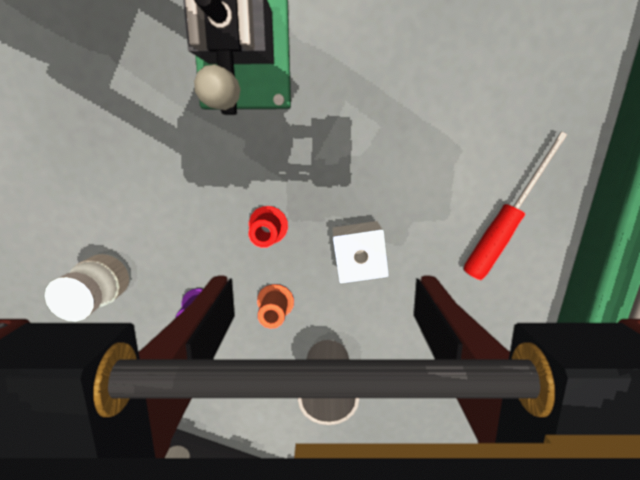

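View pics/w3.png

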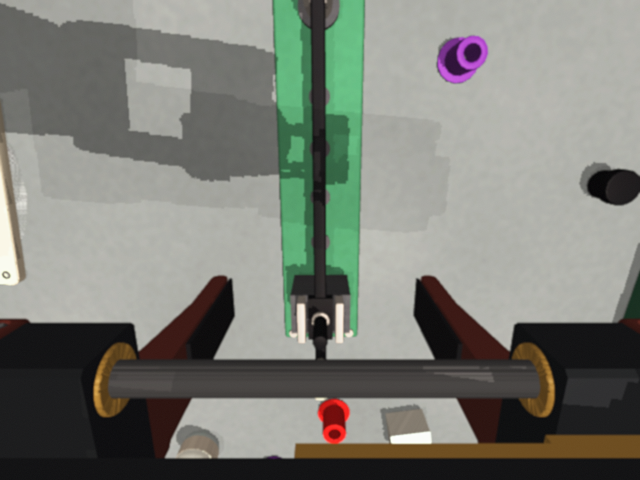

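Run:
```python
from h import *
a=cv2.imread("pics/w1.png");b=cv2.imread("pics/w2.png");c=cv2.imread("pics/w3.png")
def cr(im,x,y,w=100,h=75): return cv2.resize(im[y:y+h,x:x+w],None,fx=4,fy=4,interpolation=cv2.INTER_CUBIC)
cv2.imwrite("pics/c1.png",np.vstack([np.hstack([cr(a,245,40),cr(b,170,0)]),np.hstack([cr(c,270,275),cr(c,270,0)])]))
np.set_printoptions(precision=4,suppress=True)
W1,W2,W3=map(load,("w1","w2","w3"))
print("hole",tri([ray(W1,(412,296)),ray(W2,(361,257))]))
print("fB",tri([ray(W1,(322,353)),ray(W2,(270,316))]))
print("knob",tri([ray(W1,(294,150)),ray(W2,(217,87))]))
```

```text
hole (array([ 0.6013, -0.2805,  0.0379]), [np.float64(9.092506368815026e-06), np.float64(9.092506368946147e-06)])
fB (array([ 0.5118, -0.3525,  0.045 ]), [np.float64(0.0005633888520706403), np.float64(0.0005633888520706779)])
knob (array([ 0.472 , -0.1375,  0.107 ]), [np.float64(0.0003341755628726104), np.float64(0.0003341755628726116)])
```

View pics/c1.png

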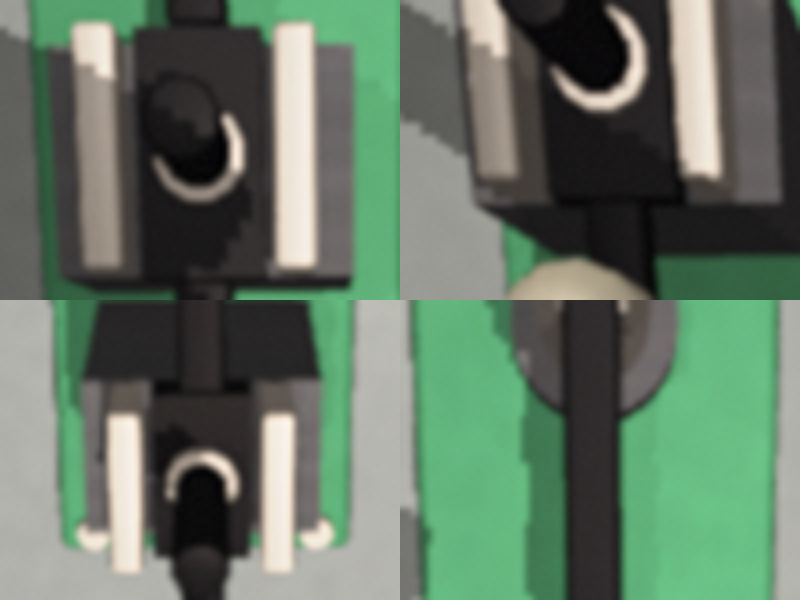

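Run:
```python
from h import *
np.set_printoptions(precision=4,suppress=True)
W1,W2,W3=map(load,("w1","w2","w3"))
print("piv. collar",tri([ray(W1,(294.8,78.8)),ray(W2,(219.5,14.2)),ray(W3,(320.5,322.5))]))
print("top",tri([ray(W1,(290.5,66.2)),ray(W3,(320.5,343.7))]))
# cheeks mid, z=.089
for W,l,r in((W1,(97,145),(296,145)),):
    print(onz(W,(245+l[0]/4,40+l[1]/4),.089),onz(W,(245+r[0]/4,40+r[1]/4),.089))
print(onz(W3,(270+125/4,275+193/4),.089),onz(W3,(270+278.5/4,275+193/4),.089))
# lever centreline near pivot, z=.08, plus rack edges z=.012
print("lever", onz(W3,(270+(565+621-800)/8,50),.08),onz(W3,(270+(565+621-800)/8,20),.08))
print("edges", onz(W3,(270+(412-400)/4,50),.012),onz(W3,(270+(776-400)/4,50),.012))
```

```text
piv. collar (array([ 0.4673, -0.0847,  0.0855]), [np.float64(0.00014200098808941414), np.float64(0.00034017313808344587), np.float64(0.0002693032889604373)])
top (array([ 0.4673, -0.0827,  0.1271]), [np.float64(0.00014243787059421204), np.float64(0.00014243787059405616)])
[ 0.4479 -0.0852  0.089 ] [ 0.486  -0.0818  0.089 ]
[ 0.448  -0.0853  0.089 ] [ 0.4859 -0.082   0.089 ]
lever [0.4438 0.1625 0.08  ] [0.442  0.1845 0.08  ]
edges [0.3969 0.1722 0.012 ] [0.4873 0.1802 0.012 ]
```

```bash
cat >> h.py <<'E'
K=np.array([.4670,-.0845]); U=np.array([.0930,-.9957]); PIV=K-.298*U; YAW=1.664
HOLE=np.array([.6013,-.2805])
E
python3 - <<'E'
from h import *
move_pose([*K,.22],q(YAW)); command_gripper(.6); movel([*K,.096])
command_gripper(0); print(get_grip_width()*88,get_finger_force(),get_ft_force())
movel([*K,.20],v=.08); print(get_grip_width()*88,get_ft_force())
snap("p1")
move_pose([*HOLE,.17],q(YAW)); print(movel([*HOLE,.0575],v=.04,until_force=5),get_tcp_pos(),get_ft_force(),get_time())
E
```

```text
13.253787715362263 29.999471604824066 [-0.65548753 -0.74629008  1.45813964]
13.403857754524472 [-0.09565156  0.51796532  0.09493709]
False [ 0.60138336 -0.28053515  0.05764801] [ 0.26553919 -0.99156437 -1.33892091] 12.075
```

Run:
```python
from h import *
command_gripper(.4); movel([*HOLE,.20]); KT,im=snap("p2")
im=cv2.imread("pics/p2.png"); print(proj(KT,[*HOLE,.04]))
cv2.imwrite("pics/p2c.png",np.hstack([im, ]));
```

```text
[324.39326909 222.96159236]
```

View pics/p2.png

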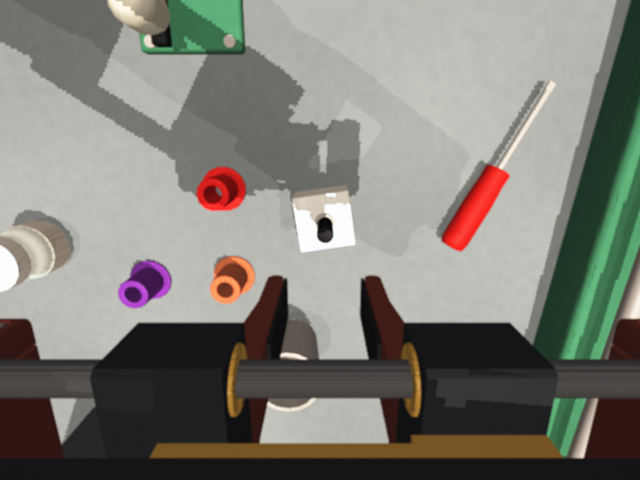

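```bash
cat >> h.py <<'E'
def knob(s,th,dz=0):
    a=np.arctan2(U[1],U[0])+s; r=.352*np.cos(th)-.029*np.sin(th); z=.075+.352*np.sin(th)+.029*np.cos(th)
    return [*(PIV+r*np.array([np.cos(a),np.sin(a)])),z-.019+dz], q(YAW+s)
E
python3 - <<'E'
from h import *
p,o=knob(0,0); move_pose([*p[:2],.22],o); command_gripper(.7); movel(p,o); command_gripper(0)
print(get_grip_width()*88,get_ft_force())
for th in np.linspace(0,.14,4)[1:]: movel(*knob(0,th),v=.06)
print(get_grip_width()*88,get_ft_force())
for s in np.arange(.09,.73,.09): movel(*knob(s,.14),v=.15)
print(s,get_ft_force())
for th in (.1,.05,0): movel(*knob(s,th),v=.06)
print(get_ft_force(),get_grip_width()*88)
command_gripper(.7); p,o=knob(s,0); movel([*p[:2],.24],o)
print(get_time()); 
K3=camT("scene"); im=read_camera("scene"); cv2.imwrite("pics/s1.png",im[...,::-1])
E
```

```text
28.360618706654947 [-1.14203696 -0.94181749  1.27326884]
28.237468209369933 [ 0.64047984  0.66460286 -3.07131597]
0.72 [-2.99104063  2.1138572  -4.32245442]
[-4.91803516  4.68118065 -2.23835621] 28.33891276873359
24.1333
```

View pics/s1.png

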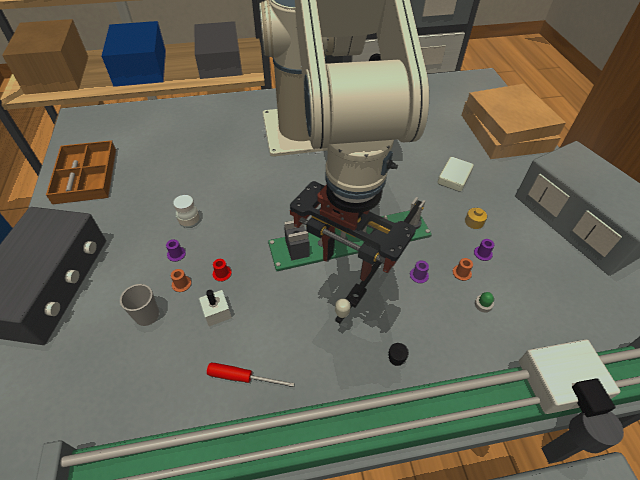

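```bash
cat >> h.py <<'E'
from scipy.optimize import minimize
def omask(im):
    h=cv2.cvtColor(im,cv2.COLOR_RGB2HSV); return ((h[...,0]>=5)&(h[...,0]<=16)&(h[...,1]>110)&(h[...,2]>70)).astype(np.uint8)
def sil(KT,p):
    m=np.zeros((480,640),np.uint8); t=np.linspace(0,2*np.pi,40)
    for r,z0,z1 in((.022,0,.004),(.015,0,.040)):
        c=[proj(KT,[p[0]+r*np.cos(a),p[1]+r*np.sin(a),p[2]+z]) for z in(z0,z1) for a in t]
        cv2.fillConvexPoly(m,cv2.convexHull(np.int32(np.array(c)*16)),1,shift=4)
    return m
def fit(KT,im,p0,z=0,rad=60):
    p0=np.asarray(p0[:2]); mm=omask(im); c=proj(KT,[*p0,.02]); yy,xx=np.mgrid[:480,:640]
    mm=mm*((xx-c[0])**2+(yy-c[1])**2<rad**2)
    mm=cv2.morphologyEx(mm.astype(np.uint8),cv2.MORPH_CLOSE,np.ones((3,3)))
    cn=cv2.findContours(mm,cv2.RETR_EXTERNAL,cv2.CHAIN_APPROX_NONE)[0]
    mm=np.zeros_like(mm)
    cv2.drawContours(mm,[max(cn,key=cv2.contourArea)],-1,1,-1)
    f=lambda p:-np.sum(sil(KT,[*p,z])&mm)/np.sum(sil(KT,[*p,z])|mm)
    c0=onz(KT,[xx[mm>0].mean(),yy[mm>0].mean()],.017+z)[:2]
    r=minimize(f,c0,method="Nelder-Mead",options=dict(initial_simplex=[c0,c0+[.008,0],c0+[0,.008]],xatol=1e-4,fatol=1e-4))
    return r.x,-r.fun
E
python3 - <<'E'
from h import *
S=camT("scene"); a=onz(S,(464,262),.04); print(a)
print("purples",onz(S,(486,242),.04),onz(S,(421,263),.04))
move_pose([.55,.17,.26],q(YAW)) 
move_pose([a[0]-.02,a[1],.22],q(YAW)); KT,im=snap("a1"); print(fit(KT,im,a),proj(KT,a),get_time())
E
```

```text
[0.59356824 0.27659546 0.04      ]
purples [0.54807045 0.35013947 0.04      ] [0.57893723 0.18025487 0.04      ]
(array([0.61635487, 0.33115319]), np.float64(-0.0)) [344.13108441 218.93761939] 25.7667h.py:44: RuntimeWarning: overflow encountered in scalar negative
  f=lambda p:-np.sum(sil(KT,[*p,z])&mm)/np.sum(sil(KT,[*p,z])|mm)
```

View pics/a1.png

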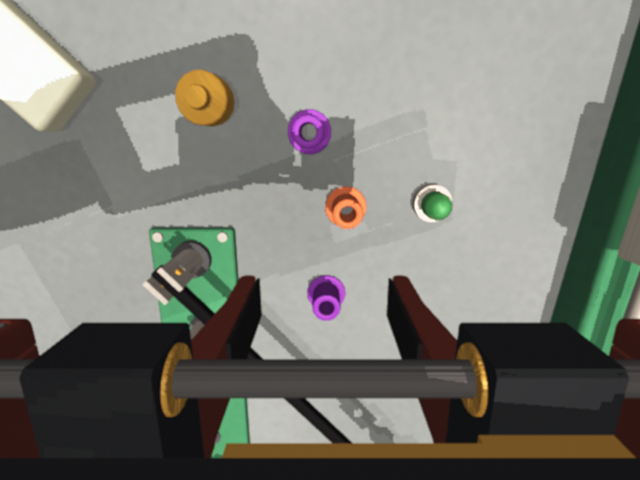

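```bash
sed -i 's/f=lambda p:-np.sum(sil(KT,\[\*p,z\])&mm)/f=lambda p:-1.0*float(np.sum(sil(KT,[*p,z])\&mm))/' h.py
python3 - <<'E'
from h import *
im=cv2.imread("pics/a1.png")[...,::-1].copy(); KT=load("a1"); p,s=fit(KT,im,[.5936,.2766]); print(p,s,proj(KT,[*p,.04]))
im=cv2.imread("pics/p2.png")[...,::-1].copy(); KT=load("p2"); print(fit(KT,im,[.5118,-.3525]))
for n in("w1","w2"):
    im=cv2.imread(f"pics/{n}.png")[...,::-1].copy(); KT=load(n); print(fit(KT,im,[.5118,-.3525]))
E
```

```text
[0.59644931 0.28253942] 0.9180327868852459 [347.79595099 213.17558083]
(array([ 0.51211211, -0.35424887]), np.float64(0.8954965357967667))
(array([ 0.51184669, -0.35696294]), np.float64(0.8776556776556776))
(array([ 0.5126435 , -0.35393763]), np.float64(0.8942857142857142))
```

```bash
cat >> h.py <<'E'
def pick(p,z=.008):
    y2=YAW-np.pi/2
    move_pose([*p,.15],q(y2)); command_gripper(.5); movel([*p,z],v=.1,until_force=8); command_gripper(0); w=get_grip_width()*88
    command_gripper(.5); movel([*p,.07],v=.2); move_pose([*p,.07],q(YAW)); movel([*p,z],v=.1,until_force=8); command_gripper(0); print("pick",w,get_grip_width()*88,get_tcp_pos())
    movel([*p,.15],v=.1)
E
python3 - <<'E'
from h import *
pick(np.array([.596,.2835])); print(get_time())
b=K+.03*U; movel([K[0],.2,.2],v=.25); move_pose([*b,.2],q(YAW)); KT,im=snap("r1")
for i in range(4): print(i+1,proj(KT,[*(PIV+(.08+.052*i)*U),.062]))
print(get_time(),get_grip_width()*88)
E
```

```text
pick 28.795955940316468 28.87421929990683 [0.59634779 0.28369591 0.00878233]
34.675
1 [ 322.68013702 -132.75941491]
2 [322.74582593 -40.93186161]
3 [322.80455436  41.16552955]
4 [322.85737297 115.00147524]
36.725 28.75385763566609
```

View pics/r1.png

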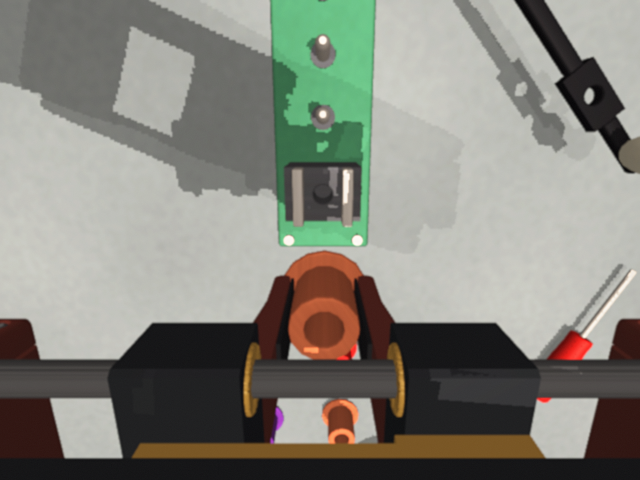

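```bash
cat >> h.py <<'E'
def place(n,zoff=.0088):
    s=PIV+(.08+.052*(n-1))*U
    move_pose([*s,.15],q(YAW)); movel([*s,.085],v=.15)
    hit=movel([*s,.012+zoff+.0005],v=.04,until_force=8); print("place",hit,get_tcp_pos(),get_ft_force())
    return s,hit
E
python3 - <<'E'
from h import *
KT=load("r1"); t=get_tcp_pos(); print(proj(KT,np.array(t)+[0,0,.0312]))
s,hit=place(3); print(get_time())
if not hit or get_tcp_pos()[2]<.026:
    command_gripper(.5); movel([*s,.17]); KT,im=snap("r2"); print(fit(KT,im,s,z=.012),s)
E
```

```text
[323.62439715 330.34752787]
place False [0.45658298 0.02901831 0.02151612] [ 0.80712471 -0.69374813 -2.28950088]
39.7083
(array([0.4565832 , 0.02957596]), np.float64(0.9248084291187739)) [0.456398  0.0290098]
```

Run:
```python
from h import *
p=[.512,-.3535]
move_pose([.50,-.28,.22],q(YAW)); KT,im=snap("b1"); f,s=fit(KT,im,p,rad=80); print(f,s)
if s>.8:
    pick(f); print(get_time()); movel([K[0],-.15,.2],v=.25)
    s,hit=place(2)
    if not hit or get_tcp_pos()[2]<.026:
        command_gripper(.5); movel([*s,.17]); 
        move_pose([*(s-.0*U),.24],q(YAW)); KT,im=snap("r3"); print(fit(KT,im,s,z=.012),s)
        s3=s+.052*U; print(fit(KT,im,s3,z=.012),s3,get_time())
```

```text
[ 0.51163783 -0.35562815] 0.8959616700889802
pick 30.043075065259405 29.32277022386972 [ 0.51208171 -0.35594863  0.00869869]
51.1333
place False [0.45172585 0.08081174 0.02150309] [-0.96172642  0.99232458 -0.98948118]
(array([0.45149468, 0.08209627]), np.float64(0.920749279538905)) [0.451562  0.0807862]
(array([0.45740411, 0.02994714]), np.float64(0.910136592379583)) [0.456398  0.0290098] 57.4417
```

View pics/r3.png

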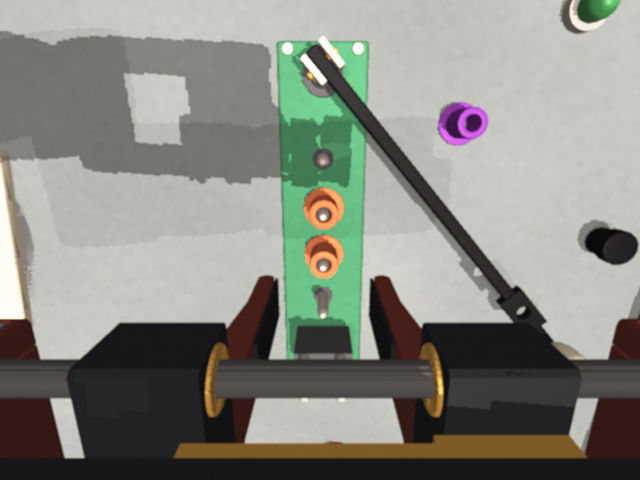

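Run:
```python
from h import *
KT=load("r3"); e=onz(KT,(521,310),.08)[:2]-PIV; s=np.arctan2(e[1],e[0])-np.arctan2(U[1],U[0]); print("swing",s,np.linalg.norm(e))
for n in("top","scene"):
    im=read_camera(n); _,_,st,c=cv2.connectedComponentsWithStats(omask(im)); C=camT(n)
    print(n,[(np.round(c[i]),st[i,4]) for i in range(1,len(c)) if 25<st[i,4]<600])
s=.72 if abs(s-.72)<.02 else s
p,o=knob(s,0); move_pose([*p[:2],.24],o); command_gripper(.7); movel(p,o); command_gripper(0)
for th in (.05,.1,.14): movel(*knob(s,th),v=.06)
for x in np.linspace(s,0,9)[1:]: movel(*knob(x,.14),v=.15)
print(get_ft_force())
for th in (.1,.07,.04): movel(*knob(0,th),v=.06)
print(get_ft_force()); print(movel(*knob(0,0,.0005),v=.04,until_force=10),get_tcp_pos(),get_ft_force(),knob(0,0)[0])
```

```text
swing 0.7208976473713207 0.2935384429454148
top [(array([328.,   4.]), np.int32(228)), (array([309., 268.]), np.int32(79))]
scene [(array([272.,  74.]), np.int32(124)), (array([208.,  92.]), np.int32(340)), (array([104., 101.]), np.int32(409)), (array([629., 133.]), np.int32(76)), (array([363., 231.]), np.int32(255)), (array([343., 236.]), np.int32(254))]
[ 0.58912131 -3.11926296 -2.51617961]
[-0.32535263 -5.26931851 -0.35985382]
False [ 0.47214209 -0.13832629  0.08517726] [-0.26381294 -4.46896378  1.34635951] [np.float64(0.4720208953795928), np.float64(-0.1382559734350598), np.float64(0.08499999999999999)]
```

Run:
```python
from h import *
command_gripper(.7); p,o=knob(0,0); movel([*p[:2],.22],o,v=.2); movel([*(K+.1*U),.22],o); KT,im=snap("k1")
im=cv2.imread("pics/k1.png"); c=np.int32(proj(KT,[*K,.08])); print(c,proj(KT,[*K,.08]))
x,y=max(c[0]-60,0),max(c[1]-45,0); cv2.imwrite("pics/k1c.png",cv2.resize(im[y:y+90,x:x+120],None,fx=5,fy=5,interpolation=cv2.INTER_CUBIC)); print(x,y)
move_pose([*HOLE,.16],q(YAW)); print(get_time()); snap("k2"); KT=load("k2"); print(proj(KT,[*HOLE,.084]))
```

```text
[324 103] [324.40302415 103.87698356]
264 58
69.2917
[324.79842605 252.20033543]
```

View pics/k1c.png

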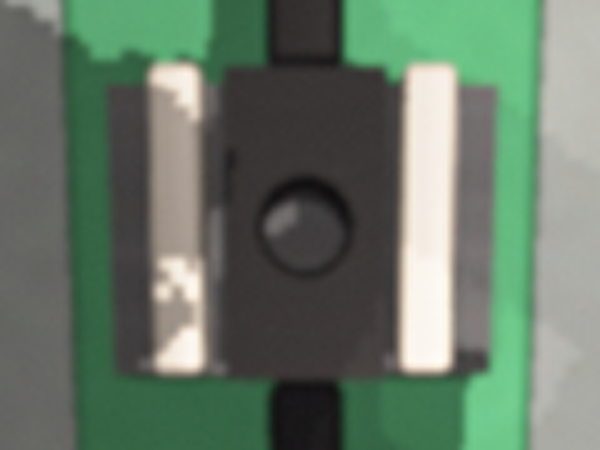

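View pics/k2.png

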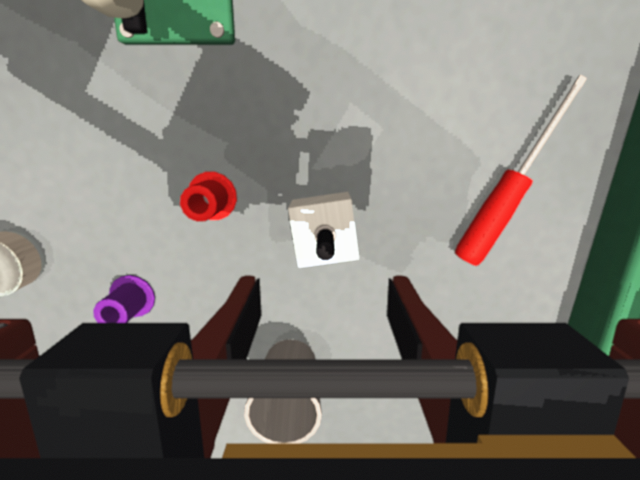

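Run:
```python
from h import *
command_gripper(.5); movel([*HOLE,.057],v=.1,until_force=8); command_gripper(0); print(get_grip_width()*88,get_tcp_pos())
movel([*HOLE,.20],v=.1); move_pose([*K,.20],q(YAW)); KT,im=snap("n1"); movel([*K,.137],v=.1)
hit=movel([*K,.0965],v=.03,until_force=6); print(hit,get_tcp_pos(),get_ft_force(),get_grip_width()*88,get_time())
```

```text
13.588745830981058 [ 0.60136129 -0.28054983  0.05718406]
False [ 0.46705849 -0.08449439  0.09665955] [-0.44299251  0.5717194  -0.73914613] 13.372098415088866 76.4667
```

Run:
```python
from h import *
print(movel([*K,.0945],v=.02,until_force=6),get_tcp_pos(),get_ft_force())
command_gripper(.5); movel([*K,.22],v=.15); movel([*(K+.1*U),.25]); KT,im=snap("z1")
wait(.3); im=cv2.imread("pics/z1.png"); print(proj(KT,[*K,.124]),proj(KT,[*K,.084]))
a=im[40:340,140:540]; cv2.imwrite("pics/z1c.png",cv2.resize(a,None,fx=2,fy=2)); print(get_time())
```

```text
False [ 0.4680221  -0.08473285  0.09520238] [-0.38645901  0.16749362  8.68502281]
[324.08909045 102.75685576] [324.06131768 106.80396535]
79.5583
```

View pics/z1c.png

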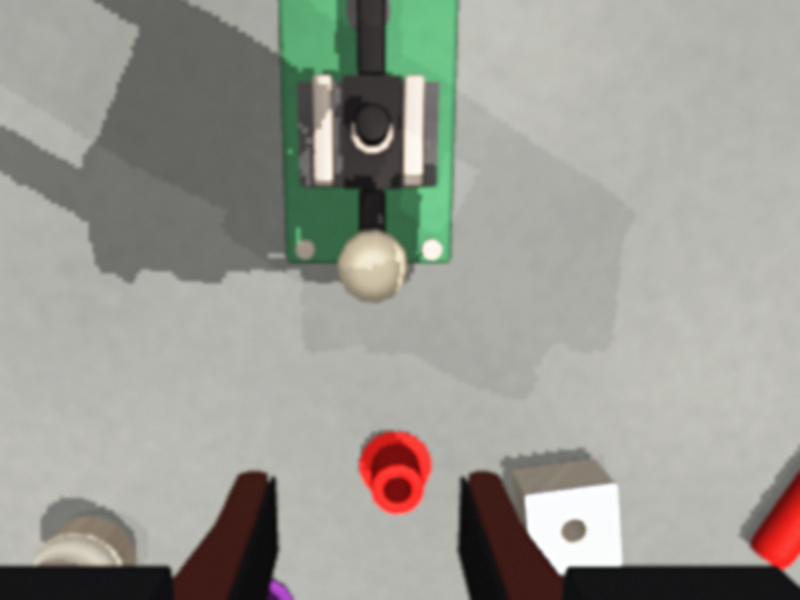

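The pin stands upright in the eye, with its collar down on the lever at crop (371,130). The lever lies in the notch, both formers were fitted as seated, and the robot is clear of everything.

```bash
python3 -c "
from station import *
print(job_done())"
```

```text
the job is handed in; nothing more can be done
None
```

I handed in the job at about 80 s of robot time: both copper formers are down on spindles 2 and 3, the lever is in the notch, and the lock pin is home in the keeper. The hand-in call returned no verdict, so this rests on my own camera checks.

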